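# Brush out a slanted centrifuge rotor pocket

### The job

The bare pocket of the centrifuge rotor, the one without a blue adapter, needs brushing out. Take the bottle brush out of its pot, give that pocket three full strokes along its slant, each one down to the bottom and back up nearly to the mouth, then lower the brush back into its pot until its collar rests on the rim, and let go. Leave the loose blue adapter and the two specimen cups standing where they are.

Things in the scene. Friction and masses are not known exactly. Their poses are not given: they have to be found in the camera images.
- pocket_floor (a point): the bare pocket of the rotor, a dark, empty, blind round bore 31 mm wide and 80 mm deep, slanted 30 degrees from vertical. Origin: centre of the flat pocket floor; z axis: along the bore from the floor out through the mouth. The bore runs downwards and outwards from the middle of the rotor. The rotor's other three pockets are filled by blue adapters
- pocket_mouth (a point): centre of the mouth of the bare pocket, 80 mm from its floor along the bore (z axis the same as at the floor), 98 mm above the worktop, 38 mm from the rotor's axis
- rotor (a joint): turn of the rotor, rad, counter-clockwise from above; at 0 the bare pocket's bore runs down and away from the robot along +x. Aluminium body, 195 mm across, dished top with outer rim 111 mm and hub nut 102 mm above the worktop. It turns about the vertical on a dark round stand fixed to the worktop, against a stiff friction of about 0.25 N m
- brush_grip (a point): middle of the brush's round green handle (18 mm thick), 155 mm above the brush tip; z axis along the brush, tip to handle. Brush 193 mm long, 80 g: white bristle head 28 mm wide (firm inside 24 mm, the rest gives way) over the lowest 76 mm, wire stem to 112 mm, flat drip collar 38 mm wide and 3.5 mm thick, then the handle up to 193 mm
- brush_tip (a point): the very end of the brush, on its axis, in the bristle tuft
- pot_rim (a point): centre of the open mouth of the light grey brush pot, 120 mm above the worktop; the pot is a round tube, bore 33 mm, outside 41 mm (45 mm at the rim), on a 96 mm round foot, fixed. The brush hangs upright in it, handle up, its collar's underside resting on this rim, its tip 8 mm above the worktop
- loose_adapter: blue adapter of the bare pocket, a round plug with a hole, 29 mm (flange 38 mm) wide and 84 mm high, standing loose on the worktop in front of the rotor; origin: centre of its underside
- cup_behind: specimen cup with a white lid, 59 mm wide, 68 mm high, loose behind the work; origin: centre of its underside
- specimen_cup_2: specimen cup with an orange lid, 59 mm wide, 68 mm high, loose on the left of the work; origin: centre of its underside

How it is judged (in metres and radians):
On the way, in this order (a step that is already met when the one before it is completed fails the run):
1. brush drawn out of its pot (z of brush_tip in the frame of pot_rim above 0 m), for 0.05 s.
2. first stroke down: brush tip inside the bare pocket, within 15 mm of its floor (z of brush_tip in the frame of pocket_floor between -0.004 and 0.015 m and x of brush_tip in the frame of pocket_floor between -0.012 and 0.012 m and y of brush_tip in the frame of pocket_floor between -0.012 and 0.012 m), for 0.05 s.
3. first stroke up: brush tip at least 50 mm above the pocket's floor (z of brush_tip in the frame of pocket_floor above 0.05 m), for 0.05 s.
4. second stroke down: brush tip inside the bare pocket, within 15 mm of its floor (all of step 2), for 0.05 s.
5. second stroke up: brush tip at least 50 mm above the pocket's floor (z of brush_tip in the frame of pocket_floor above 0.05 m), for 0.05 s.
6. third stroke down: brush tip inside the bare pocket, within 15 mm of its floor (all of step 4), for 0.05 s.
7. third stroke up: brush tip at least 50 mm above the pocket's floor (z of brush_tip in the frame of pocket_floor above 0.05 m), for 0.05 s.
8. brush lowered by hand into its pot, not dropped: collar within 17 mm of the rim with the grasp still at the handle (z of brush_tip in the frame of pot_rim below -0.095 m and horizontal distance between brush_tip and pot_rim below 0.012 m and distance between the grasp point and brush_grip below 0.05 m), for 0.05 s.
At the end, for the whole second after the job is handed in: The brush hangs upright in its pot (within 7 degrees), its collar down on the rim (within 7 mm, handle within 12 mm of the pot's axis sideways), released and staying there (horizontal distance between brush_grip and pot_rim below 0.012 m and z of brush_tip in the frame of pot_rim below -0.105 m and angle between brush_grip's own z axis and vertical below 0.12 rad); the robot touches nothing.
It fails at once if the loose blue adapter pushed more than 25 mm or tipped over (distance of loose_adapter from where it was at the start of the episode above 0.025 m or angle between loose_adapter's own z axis and vertical above 0.5 rad).
It fails at once if the specimen cup behind pushed more than 25 mm or tipped over (distance of cup_behind from where it was at the start of the episode above 0.025 m or angle between cup_behind's own z axis and vertical above 0.5 rad).
It fails at once if the specimen cup on the left pushed more than 25 mm or tipped over (distance of specimen_cup_2 from where it was at the start of the episode above 0.025 m or angle between specimen_cup_2's own z axis and vertical above 0.5 rad).
It also fails if it takes over 54 s, if anything falls off the work surface, if the arm or the gripper's body presses on something with over 40 N, if the wrist force passes 120 N, or if a joint passes its speed limit or range.

### The arm

A 6-joint arm with a two-finger parallel gripper is mounted at the origin on a cart in front of the work surface, level with it; the furniture and walls round the work are solid. World frame = base frame: x ahead of the robot, y to its left, z up, the work surface at z = 0. Lengths are in mm, angles in rad, forces in N, time in s.
With the tool pointing down it reaches from about 400 to 925 mm from the base axis. Payload 12.5 kg.
Tool frame: the origin (TCP) lies midway between the tips of the shut fingers; the grasp point (between the pads) lies 19 mm behind it; x points along the fingers, y is the direction in which the jaws open and shut, and the axes are right-handed (so a half turn about x gives the same grasp; the last joint's range is limited). The gripper opens to 95 mm and grips with 3 to 60 N. Pads are 20 mm wide; open, the fingers measure 119 mm over their backs; the gripper's body (75 mm by 180 mm) begins 59 mm behind the grasp point.
Start: joints at [1.026, 0.491, 1.559, -0, 1.092, -0.106], TCP at [265.52, 565.814, 214.661] pointing down, gripper open.
Joint ranges: [-3.1, 3.1], [-0.84, 2.19], [0.05, 2.79], [-1.13, 4.28], [0.06, 2.93], [-2.69, 2.69]. Speed limits (rad/s): [2.22, 2.22, 2.79, 3.14, 3.14, 3.14].

### API

Orientations are given as [roll, pitch, yaw] about the fixed x, y, z axes, in that order (R = Rz(yaw) Ry(pitch) Rx(roll)).
In Python, from cell import state, read_camera, job_done gives the robot as it stands.
- The arm moves only by the tool move_arm, never from a script. Its argument "targets" is a list of rows, each a list of 7 numbers: the shift along the world's x, y, z in m, then the turn, a rotation vector about the world's x, y, z in degrees, then the gripper's target within -1 to 1 (fully open at 1, half-way at 0, shut at -1). In form: [[dx, dy, dz, wx, wy, wz, hand], ...]. A call has 1 to 10 rows; each row is the pose to reach, as a shift and turn from the pose commanded when the call began; what a row does not reach only later rows make up. A row lasts 1/10 s, in which the tool goes at most 50 mm and 8.59 degrees, less where a joint would pass 70% of its speed; a pose out of reach is approached as far as the arm can. A call with a gripper value outside its range is refused whole. The fingers move at their own pace and stop on an object; the grip force is fixed at half the most. Time passes only in rows, so rows that repeat a pose let the fingers close. It gives the time, the measured TCP pose, the force and the opening at its end, in the units of the state.
- state(): the state, without advancing time (a new reading comes with each control period).
- read_camera(name): name is "scene" or "top" or "wrist"; returns a dict with "img" (420x560x3 uint8, blue, green, red), "mtx" (3x3 intrinsics, pixels), "cam_to_world" (4x4, takes a point from camera to world coordinates); the wrist camera has in their place "mount" (4x4, takes a point from camera to tool coordinates, whose origin is the TCP and whose axes are the tool frame's). Camera axes: x right, y up, looking along -z (the intrinsics and any distortion apply to the point x, -y, -z); pixel columns grow to the right and rows downward; lengths in mm; the calibration is good to about 2 mm. A picture is of the moment at which its call begins: read the wrist's pose just before it. There is no depth.
- job_done(): hands the job in, once; it reports no verdict.
The state is a dict: "t": time; "joints": joint angles; "qvel": joint speeds; "tau": joint torques, N m; "eef_pos": TCP position; "tcp_rot": TCP orientation; "ft_force": force on the tool from outside, world axes, zero at the start; "moment": the same for the moment, N m; "opening": opening from 0.0 (shut) to 1.0 (fully open).
Only numpy, scipy, OpenCV 4.12 (cv2) and the standard library are available. Lean on these libraries where they do the work, as an engineer would, in place of code of your own. Each camera call takes 0.05 s, during which the arm holds its last target.

## Working session

There is one attempt and no reset: what is moved stays moved. The work goes in short steps, Python scripts to look and compute and a tool call to move; the robot and the scene stay as the last step left them, time stands still between calls to the robot, and variables do not carry over. Pictures are saved under pics/ and viewed, and the job is handed in when it is done.

Besides the shell and the picture viewer there is one more tool, called after "Request:" as a command line: name --pt "numbers of a row" for each row, then --argument value for the rest. move_arm: Moves the arm, as the interface text tells. Its arguments: {"type":"object","properties":{"targets":{"type":"array"}},"required":["targets"]}

```bash
mkdir -p pics; ls
python3 - <<'E'
from cell import state, read_camera
import cv2,numpy as np
s=state();print(s)
for n in("scene","top","wrist"):
    c=read_camera(n);cv2.imwrite(f"pics/{n}0.png",c["img"])
    np.savez(f"{n}0.npz",**c)
    print(n,{k:np.round(v,3).tolist() for k,v in c.items() if k!="img"})
E
```

```text
pics
{'t': 0.0, 'joints': array([ 1.02640676e+00,  4.91570616e-01,  1.55944965e+00, -7.64577250e-06,
        1.09168695e+00, -1.05596205e-01]), 'qvel': array([ 1.64221811e-03,  1.77827654e-04, -4.77132916e-04,  9.10270600e-04,
       -1.89361967e-06, -8.09472103e-04]), 'tau': array([-1.59557590e-04, -6.12630129e+01, -2.58194876e+01,  6.92586740e-02,
        4.80479957e-02, -4.53015059e-05]), 'eef_pos': array([265.38330266, 565.59348047, 214.05480771]), 'tcp_rot': array([-1.67030865,  1.56968174, -2.10909849]), 'ft_force': array([-0.20389262,  0.21011338,  0.39479879]), 'moment': array([0.03710818, 0.0336583 , 0.00157045]), 'opening': 1.0008512114975106}
scene {'mtx': [[461.444, 0.0, 279.062], [0.0, 461.444, 214.546], [0.0, 0.0, 1.0]], 'cam_to_world': [[0.498, 0.535, -0.682, -93.973], [-0.867, 0.319, -0.383, -298.827], [0.013, 0.782, 0.623, 759.981], [0.0, 0.0, 0.0, 1.0]]}
top {'mtx': [[485.276, 0.0, 283.878], [0.0, 485.276, 213.463], [0.0, 0.0, 1.0]], 'cam_to_world': [[0.025, 0.994, -0.111, 444.084], [-1.0, 0.026, 0.008, 96.999], [0.011, 0.111, 0.994, 1294.585], [0.0, 0.0, 0.0, 1.0]]}
wrist {'mtx': [[303.963, 0.0, 279.935], [0.0, 303.963, 210.024], [0.0, 0.0, 1.0]], 'mount': [[0.001, 0.289, -0.957, -169.194], [1.0, -0.0, 0.001, 0.901], [-0.0, -0.957, -0.289, -82.584], [0.0, 0.0, 0.0, 1.0]]}
```

View pics/scene0.png

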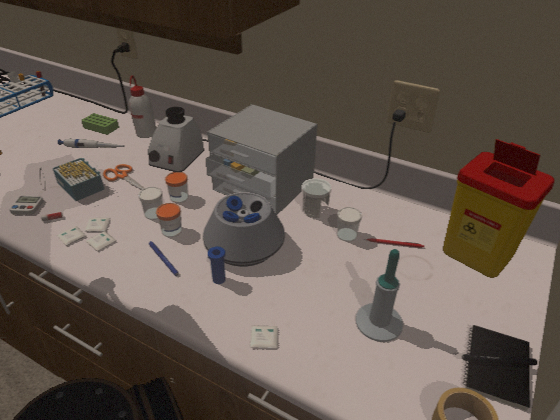

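View pics/top0.png

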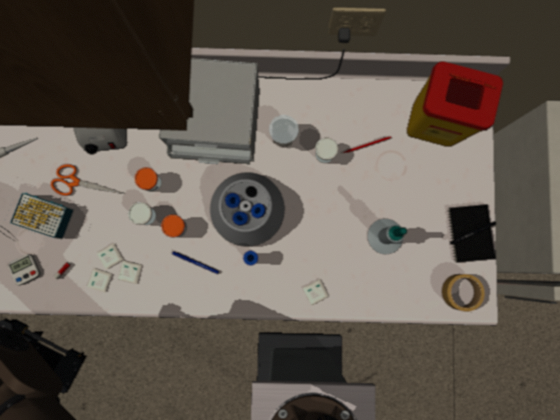

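View pics/wrist0.png

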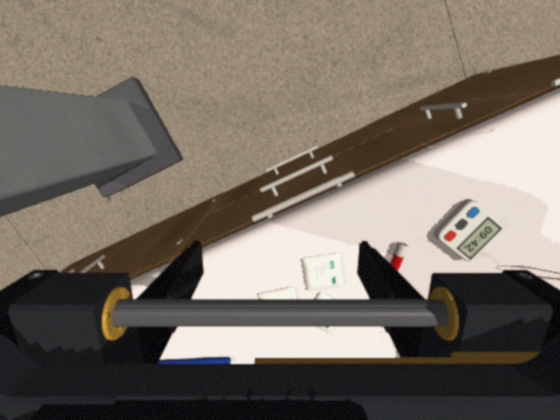

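Run:
```python
import cv2,numpy as np
t=cv2.imread("pics/top0.png");s=cv2.imread("pics/scene0.png")
a=cv2.resize(t[165:255,200:300],None,fx=6,fy=6,interpolation=cv2.INTER_CUBIC)
cv2.imwrite("pics/z1.png",cv2.convertScaleAbs(a,alpha=1.6))
b=cv2.resize(t[190:280,340:460],None,fx=6,fy=6,interpolation=cv2.INTER_CUBIC);cv2.imwrite("pics/z2.png",b)
c=cv2.resize(s[185:265,195:295],None,fx=7,fy=7,interpolation=cv2.INTER_CUBIC);cv2.imwrite("pics/z3.png",cv2.convertScaleAbs(c,alpha=1.6))
c=cv2.resize(s[240:345,345:425],None,fx=5,fy=5,interpolation=cv2.INTER_CUBIC);cv2.imwrite("pics/z4.png",c)
```

```text
(no output)
```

View pics/z1.png

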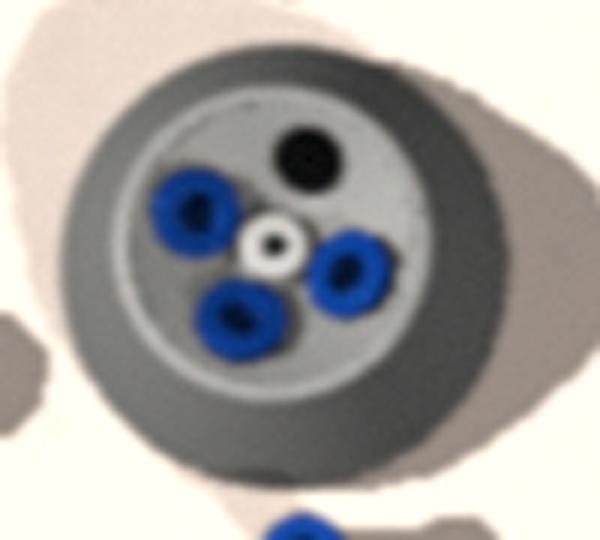

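View pics/z2.png

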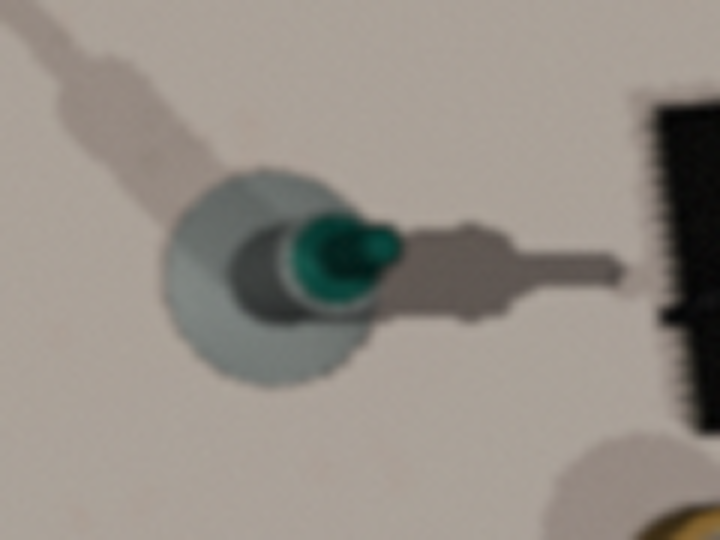

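View pics/z3.png

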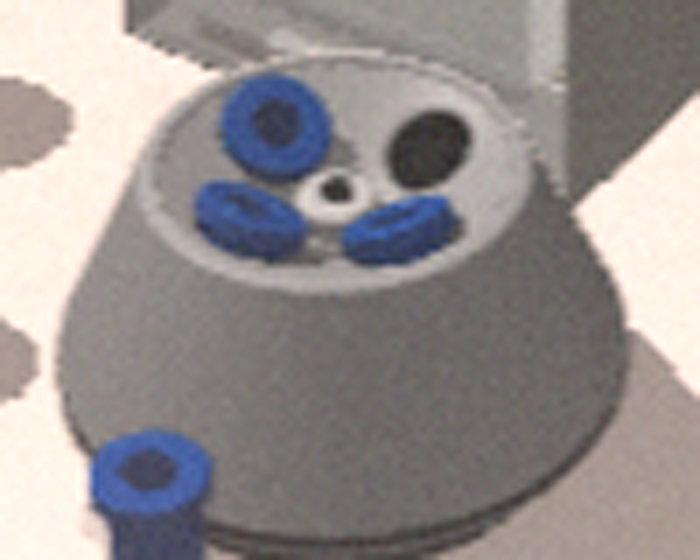

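View pics/z4.png

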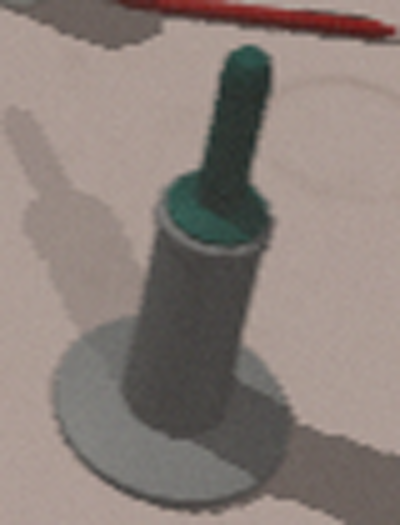

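```bash
cat > h.py <<'E'
import cv2,numpy as np
def ray(c,p):
    K=c["mtx"];x=(p[0]-K[0,2])/K[0,0];y=(p[1]-K[1,2])/K[1,1]
    T=c["cam_to_world"];return T[:3,3],T[:3,:3]@np.array([x,-y,-1.])
def onz(c,p,z):
    o,d=ray(c,p);return o+d*(z-o[2])/d[2]
def two(c1,p1,c2,p2):
    o1,d1=ray(c1,p1);o2,d2=ray(c2,p2)
    s=np.linalg.lstsq(np.c_[d1,-d2],o2-o1,rcond=None)[0]
    a,b=o1+d1*s[0],o2+d2*s[1];return (a+b)/2,np.linalg.norm(a-b)
E
python3 - <<'E'
from h import *
T=dict(np.load("top0.npz"));S=dict(np.load("scene0.npz"));np.set_printoptions(precision=1,suppress=True)
def comps(c,m,box,name):
    x0,y0,x1,y1=box;mm=np.zeros_like(m);mm[y0:y1,x0:x1]=m[y0:y1,x0:x1]
    n,l,st,ce=cv2.connectedComponentsWithStats(mm)
    for i in range(1,n):
        if st[i,4]>25: print(name,st[i],ce[i])
    return
for n,c,rb,pb in(("top",T,(210,175,285,245),(360,210,425,260)),("scene",S,(200,190,290,240),(355,240,415,340))):
    h=cv2.cvtColor(c["img"],cv2.COLOR_BGR2HSV);g=c["img"].max(2)
    comps(c,(g<45).astype(np.uint8)*255,rb,n+" dark")
    comps(c,((g>135)&(h[...,1]<60)).astype(np.uint8)*255,(235,195,256,218) if n=="top" else (237,207,251,218),n+" hub")
    comps(c,((h[...,0]>75)&(h[...,0]<95)&(h[...,1]>110)).astype(np.uint8)*255,pb,n+" green")
    comps(c,((h[...,0]>105)&(h[...,0]<125)&(h[...,1]>110)).astype(np.uint8)*255,(200,185,290,290),n+" blue")
print("hub",onz(T,(245.3,205.7),102),onz(S,(243,212.1),102),two(T,(245.3,205.7),S,(243,212.1)))
print("mouth",onz(T,(251.3,191.7),98),onz(S,(256.3,206.1),98),two(T,(251.3,191.7),S,(256.3,206.1)))
print("collar",onz(T,(395.8,233.3),123.5),onz(S,(388.4,281.6),123.5),two(T,(395.8,233.3),S,(388.4,281.6)))
print("top",onz(T,(403.3,231.2),200),onz(S,(394.5,252),200),two(T,(403.3,231.2),S,(394.5,252)))
print("foot",onz(T,(385,236.2),4),onz(S,(345+172/5,240+408/5),4))
for nm,c,ps,z in(("rimT",T,[(112,243),(435,243),(273,83),(273,400)],111),):
    for p in ps: print(nm,onz(c,(200+p[0]/6,165+p[1]/6),z))
print("objs", "cup white",onz(T,(326,149),68),"orange",onz(T,(173,226),68),"o2",onz(T,(147,178),68),"w2",onz(T,(141,213),68),"mug",onz(T,(284,130),90),"adapter",onz(T,(250,258),84),"box",onz(T,(258,60),150),"sharps",onz(T,(425,70),200))
E
```

```text
top dark [252 175  31  32 279] [269.4 188.1]
top dark [246 186  11  11  91] [250.9 191.3]
top green [389 226  17  14 176] [396.5 232.4]
top blue [225 193  15  15 179] [232.1 200. ]
top blue [251 203  14  15 161] [257.7 210.3]
top blue [233 211  15  14 166] [239.9 217.8]
top blue [244 251  14  14 154] [250.4 257.5]
top blue [200 263  18  10  49] [208.6 267.8]
scene dark [251 201  11  11  84] [255.7 206. ]
scene blue [227 196  15  14 121] [234.  202.7]
scene blue [223 211  15   8  71] [229.8 214.9]
scene blue [244 213  15  10  73] [251.4 216.8]
scene blue [208 247  17  11 120] [215.9 252.2]
hub [594.1 182.9 102. ] [592.4 181.4 102. ] (array([594.4, 183. , 100. ]), np.float64(0.2637010681869032))
mouth [630.1 169.5  98. ] [631.7 170.   98. ] (array([630. , 169.2,  99.4]), np.float64(0.43371263842315144))
collar [ 533.6 -185.2  123.5] [ 533.2 -185.2  123.5] (array([ 533.6, -185.2,  123.1]), np.float64(0.22623752435459382))
top [ 533.  -183.8  200. ] [ 532.  -184.1  200. ] (array([ 533. , -184. ,  199.1]), np.float64(0.14891760913491175))
foot [ 534.3 -185.1    4. ] [ 534.7 -185.4    4. ]
rimT [591.7 247.6 111. ]
rimT [595.2 115.5 111. ]
rimT [659.9 184.  111. ]
rimT [529.1 179.6 111. ]
objs cup white [751.5 -17.9  68. ] orange [541.8 366.3  68. ] o2 [663.1 438.8  68. ] w2 [572.8 448.9  68. ] mug [792.4  91.9  90. ] adapter [465.8 168.2  84. ] box [949.8 160.5 150. ] sharps [ 914.9 -235.9  200. ]
```

```bash
cat >> h.py <<'E'
from scipy.spatial.transform import Rotation as Ro
def R(s): return Ro.from_euler('xyz',s["tcp_rot"]).as_matrix()
def wristcam(c,s):
    T=np.eye(4);T[:3,:3]=R(s);T[:3,3]=s["eef_pos"];c=dict(c);c["cam_to_world"]=T@c["mount"];return c
E
python3 - <<'E'
from h import *
from cell import state
s=state();np.set_printoptions(precision=3,suppress=True)
print(R(s)); q=s["joints"];print(np.degrees(np.arctan2(565.6,265.4)),np.degrees(q))
E
```

```text
[[-0.     0.425  0.905]
 [-0.001  0.905 -0.425]
 [-1.    -0.001 -0.   ]]
64.86233004746025 [58.809 28.155 89.34  -0.002 62.551 -6.05 ]
```

Request:
move_arm --pt "0 0 0.05 0 0 0 1" --pt "0.03 -0.04 0.085 0 0 0 1" --pt "0.06 -0.08 0.085 0 0 0 1" --pt "0.09 -0.12 0.085 0 0 0 1" --pt "0.12 -0.16 0.085 0 0 0 1" --pt "0.15 -0.2 0.085 0 0 0 1" --pt "0.18 -0.24 0.085 0 0 0 1" --pt "0.21 -0.28 0.085 0 0 0 1" --pt "0.24 -0.32 0.085 0 0 0 1" --pt "0.28 -0.36 0.085 0 0 0 1"

```text
t: 1.15
eef_pos: [535.2, 215.2, 299.8]
tcp_rot: [2.52, 1.571, 2.081]
ft_force: [1.8, 1.6, -0.3]
opening: 1.0
```

Run:
```python
from h import *
from cell import state,read_camera
s=state();c=read_camera("wrist");print(s["t"],s["eef_pos"],s["joints"],np.abs(s["qvel"]).max());c=wristcam(c,s)
np.savez("w1.npz",**c);cv2.imwrite("pics/w1.png",c["img"])
```

```text
1.15 [535.18564716 215.21469028 299.81413206] [ 2.67800023e-01  3.47005012e-01  1.56150901e+00  1.07946735e-04
  1.23310387e+00 -8.64108879e-01] 0.7867576371838174
```

View pics/w1.png

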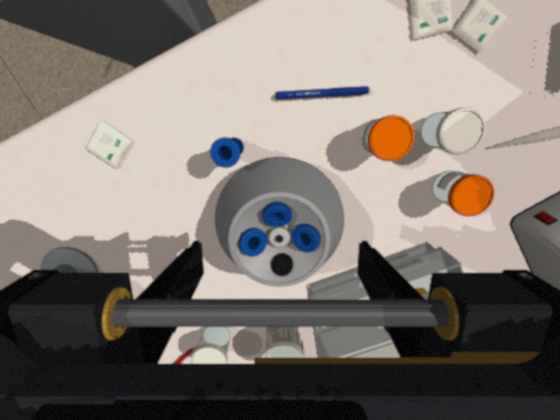

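Request:
move_arm --pt "0 0 0 0 0 0 1" --pt "0 0 0 0 0 0 1" --pt "0 0 0 0 0 0 1"

```text
t: 1.5
eef_pos: [533.8, 218.2, 299.7]
tcp_rot: [2.885, 1.571, 2.448]
ft_force: [0.3, 1.7, -0.1]
opening: 1.002
```

Run:
```python
from h import *
from cell import state,read_camera
s=state();c=read_camera("wrist");print(s["t"],s["eef_pos"],s["tcp_rot"],np.abs(s["qvel"]).max());c=wristcam(c,s)
np.savez("w2.npz",**c);cv2.imwrite("pics/w2.png",c["img"])
a=cv2.resize(c["img"][145:300,200:360],None,fx=4,fy=4,interpolation=cv2.INTER_CUBIC);cv2.imwrite("pics/w2z.png",cv2.convertScaleAbs(a,alpha=1.4))
h=cv2.cvtColor(c["img"],cv2.COLOR_BGR2HSV);g=c["img"].max(2)
for nm,m in(("dark",g<40),("blue",(h[...,0]>105)&(h[...,0]<125)&(h[...,1]>110))):
    mm=np.zeros(m.shape,np.uint8);mm[130:290,205:345]=m[130:290,205:345]*255
    n,l,st,ce=cv2.connectedComponentsWithStats(mm)
    for i in range(1,n):
        if st[i,4]>25: print(nm,st[i],ce[i],onz(c,ce[i],98))
```

```text
1.5 [533.7845844  218.1706082  299.67122962] [2.88513445 1.57051656 2.44765113] 0.007982555493066644
dark [270 256  20  21 328] [279.75304878 265.81402439] [631.89601982 172.75046197  98.        ]
blue [209 140  32  29 717] [224.49930265 153.23988842] [467.60158469 176.00678594  98.        ]
blue [261 204  29  25 568] [274.95950704 216.10739437] [565.44334115 197.05381969  98.        ]
blue [290 226  28  28 606] [303.65841584 239.52640264] [610.60835263 217.36354819  98.        ]
blue [237 230  29  28 604] [250.90397351 243.54635762] [586.38066963 152.04704663  98.        ]
```

View pics/w2z.png

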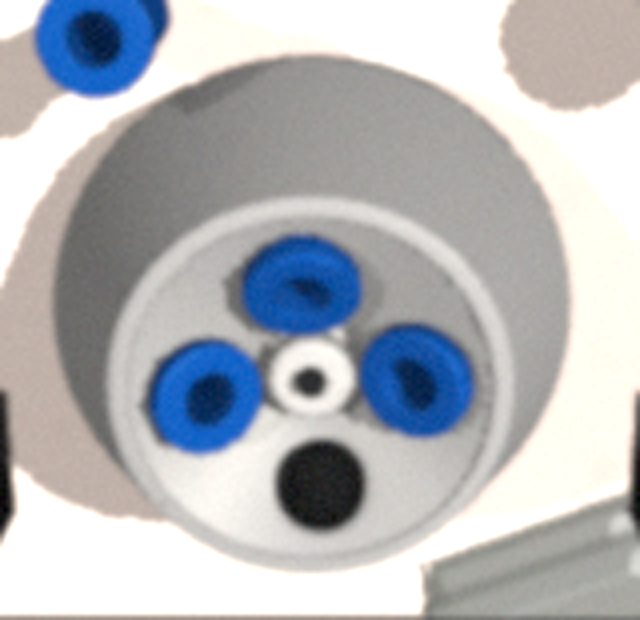

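Run:
```python
from h import *
np.set_printoptions(precision=1,suppress=True)
T=dict(np.load("top0.npz"));S=dict(np.load("scene0.npz"));W=dict(np.load("w2.npz"))
z=lambda p,o,f:(o[0]+(p[0]+.5)/f-.5,o[1]+(p[1]+.5)/f-.5)
H={"T":(T,z((272,245),(200,165),6)),"S":(S,z((336,192),(195,185),7)),"W":(W,z((311,378),(200,145),4))}
M={"T":(T,(250.9,191.3)),"S":(S,(255.7,206.)),"W":(W,(279.75,265.8))}
for k in "TSW":
    h=onz(*H[k],102);m=onz(*M[k],98);d=m-h;print(k,h,m,np.hypot(d[0],d[1]),np.degrees(np.arctan2(d[1],d[0])))
print(two(*H["T"],*H["W"]),two(*M["T"],*M["W"]))
c=z((217,208),(345,240),5),z((335,260),(340,190),6)
print("collar",onz(S,c[0],123.5),onz(T,c[1],123.5))
```

```text
T [594.8 183.9 102. ] [631.1 170.5  98. ] 38.73308853545284 -20.241168452844605
S [592.2 182.4 102. ] [631.3 171.4  98. ] 40.60367253829379 -15.735726779766333
W [594.  187.1 102. ] [631.9 172.8  98. ] 40.4741537038083 -20.710001605986708
(array([596.4, 185.1,  93.8]), np.float64(1.6022197083496719)) (array([632.2, 171.5,  95.5]), np.float64(2.1526902691993115))
collar [ 533.8 -184.2  123.5] [ 534.5 -184.3  123.5]
```

Request:
move_arm --pt "0 -0.04 0 0 0 0 1" --pt "0 -0.09 0 0 0 0 1" --pt "0 -0.14 0 0 0 0 1" --pt "0 -0.19 0 0 0 0 1" --pt "0 -0.24 0 0 0 0 1" --pt "0 -0.29 0 0 0 0 1" --pt "0 -0.34 0 0 0 0 1" --pt "0 -0.38 0 0 0 0 1" --pt "0 -0.403 0 0 0 0 1" --pt "0 -0.403 0 0 0 0 1"

```text
t: 2.55
eef_pos: [534.5, -187.2, 299.5]
tcp_rot: [-1.161, 1.571, -1.602]
ft_force: [0.1, 0.3, -0.3]
opening: 1.0
```

Request:
move_arm --pt "0 0 0 0 0 0 1" --pt "0 0 0 0 0 0 1"

```text
t: 2.75
eef_pos: [534.7, -184.2, 299.8]
tcp_rot: [1.248, 1.57, 0.811]
ft_force: [0.1, 0.6, 0.5]
opening: 0.999
```

```bash
cat > look.py <<'E'
import sys
from h import *
from cell import state,read_camera
np.set_printoptions(precision=2,suppress=True)
n=sys.argv[1];cam=sys.argv[2] if len(sys.argv)>2 else "wrist"
s=state();c=read_camera(cam);print(s["t"],s["eef_pos"],s["joints"],np.abs(s["qvel"]).max(),s["ft_force"],s["opening"]);print(R(s))
if cam=="wrist": c=wristcam(c,s)
np.savez(n+".npz",**c);cv2.imwrite(f"pics/{n}.png",c["img"])
E
python3 look.py w3
```

```text
2.75 [ 534.68 -184.18  299.84] [-0.45  0.33  1.59  0.    1.22 -1.58] 0.004291255287181477 [0.13 0.63 0.49] 0.9987411181790412
[[ 0.    0.42  0.91]
 [ 0.    0.91 -0.42]
 [-1.    0.    0.  ]]
```

View pics/w3.png

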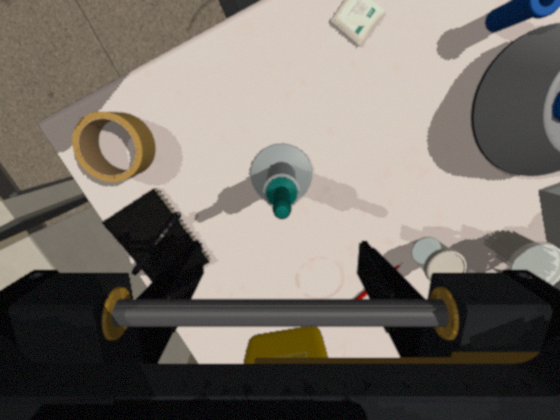

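Run:
```python
from h import *
np.set_printoptions(precision=1,suppress=True)
W=dict(np.load("w3.npz"));h=cv2.cvtColor(W["img"],cv2.COLOR_BGR2HSV)
m=((h[...,0]>75)&(h[...,0]<97)&(h[...,1]>110)).astype(np.uint8)
m[:150]=0;m[240:]=0;m[:,:250]=0;m[:,310:]=0
for r in range(170,222,3):
    x=np.where(m[r])[0]
    if len(x): print(r,x.min(),x.max())
print(onz(W,(281,184.5),123.5),onz(W,(282.5,210),198),onz(W,(281,172),4))
```

```text
179 275 288
182 271 292
185 268 294
188 267 295
191 266 296
194 267 296
197 267 295
200 269 293
203 272 290
206 274 289
209 274 289
212 275 288
215 276 287
[ 527.4 -178.6  123.5] [ 535.4 -181.1  198. ] [ 532.8 -180.7    4. ]
```

Request:
move_arm --pt "0 0 -0.04 0 0 0 1" --pt "0 0 -0.08 0 0 0 1" --pt "0 0 -0.12 0 0 0 1" --pt "0 0 -0.145 0 0 0 1" --pt "0 0 -0.156 0 0 0 1" --pt "0 0 -0.156 0 0 0 1" --pt "0 0 -0.156 0 0 0 1"

```text
t: 3.5
eef_pos: [535.2, -185.6, 144.8]
tcp_rot: [0.038, 1.569, -0.4]
ft_force: [0.8, 0.4, 0.5]
opening: 1.002
```

```bash
python3 look.py w4; python3 look.py s4 scene >/dev/null
```

```text
3.5 [ 535.2  -185.59  144.84] [-0.45  0.49  1.78  0.    0.87 -1.58] 0.01310386340725537 [0.85 0.42 0.54] 1.0019916700043687
[[ 0.    0.42  0.91]
 [-0.    0.91 -0.42]
 [-1.    0.    0.  ]]
```

View pics/w4.png

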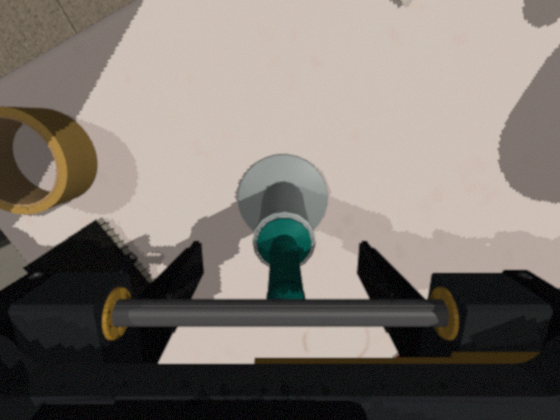

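View pics/s4.png

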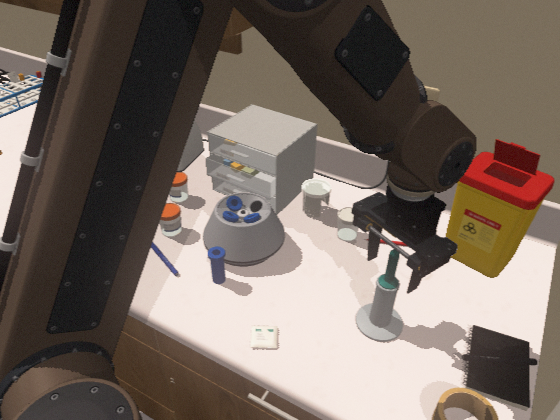

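Request:
move_arm --pt "0 0.002 0 0 0 0 1" --pt "0 0.002 0 0 0 0 -0.3" --pt "0 0.002 0 0 0 0 -0.8" --pt "0 0.002 0 0 0 0 -1" --pt "0 0.002 0 0 0 0 -1" --pt "0 0.002 0 0 0 0 -1" --pt "0 0.002 0 0 0 0 -1" --pt "0 0.002 0 0 0 0 -1"

```text
t: 4.4
eef_pos: [534.6, -183.8, 143.6]
tcp_rot: [1.67, 1.571, 1.231]
ft_force: [-0.3, 0.3, -0.2]
opening: 0.466
```

```bash
python3 look.py w5; python3 look.py s5 scene >/dev/null
```

```text
4.4 [ 534.56 -183.82  143.64] [-0.45  0.49  1.79  0.    0.87 -1.58] 0.0009106900522364621 [-0.3   0.29 -0.21] 0.46632220125476254
[[ 0.    0.42  0.91]
 [ 0.    0.91 -0.42]
 [-1.    0.   -0.  ]]
```

View pics/w5.png

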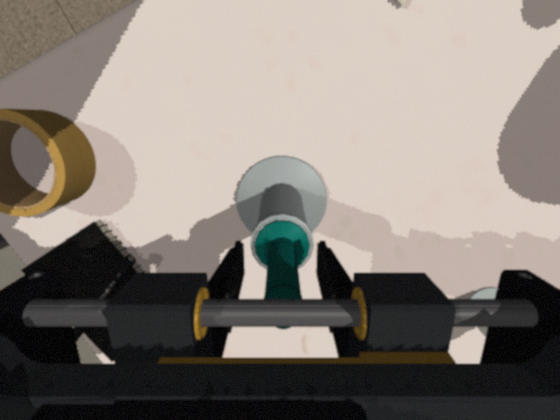

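Request:
move_arm --pt "0 0 0 0 0 0 -1" --pt "0 0 0 0 0 0 -1" --pt "0 0 0 0 0 0 -1" --pt "0 0 0 0 0 0 -1" --pt "0 0 0 0 0 0 -1" --pt "0 0 0 0 0 0 -1"

```text
t: 5.1
eef_pos: [534.5, -183.8, 143.6]
tcp_rot: [2.326, 1.571, 1.887]
ft_force: [0.3, -0.3, -0.6]
opening: 0.186
```

```bash
python3 look.py w6; python3 look.py s6 scene >/dev/null;  python3 look.py t6 top >/dev/null
python3 - <<'E'
from h import *
for n,b in(("w6",(150,350,200,370)),("s6",(240,345,340,430))):
    i=cv2.imread(f"pics/{n}.png")[b[0]:b[1],b[2]:b[3]];cv2.imwrite(f"pics/{n}z.png",cv2.resize(i,None,fx=4 if n[0]=="w" else 5,fy=4 if n[0]=="w" else 5)[:600])
E
```

```text
5.1 [ 534.55 -183.77  143.62] [-0.45  0.49  1.79  0.    0.87 -1.58] 0.0018594760480055094 [ 0.29 -0.35 -0.64] 0.18643734302378182
[[-0.    0.42  0.91]
 [ 0.    0.91 -0.42]
 [-1.    0.   -0.  ]]
```

View pics/w6z.png

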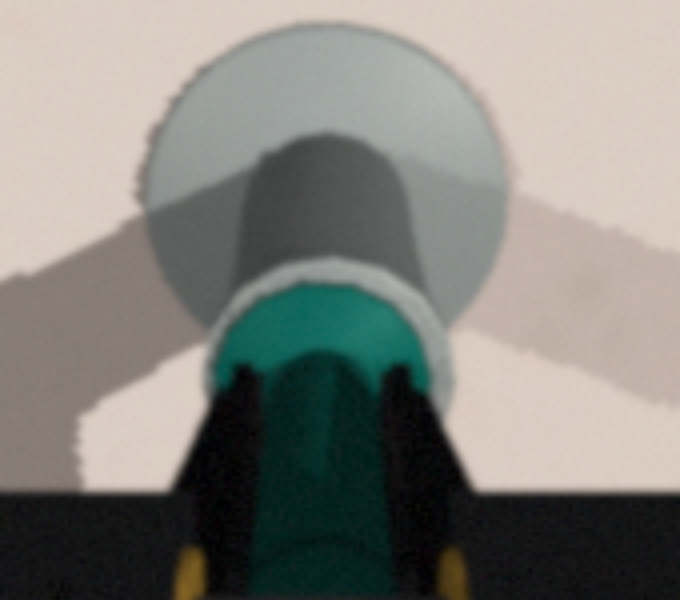

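View pics/s6z.png

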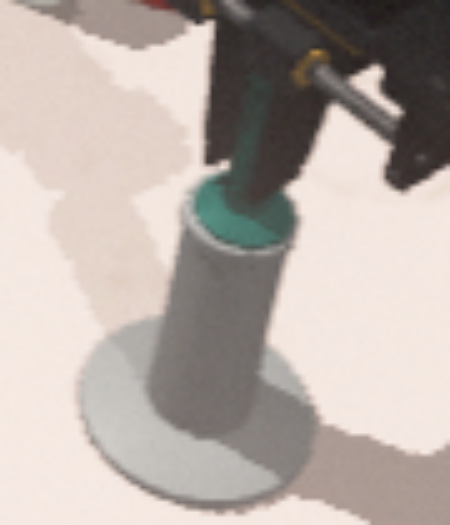

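Request:
move_arm --pt "0 0 0.01 0 0 0 -1" --pt "0 0 0.03 0 0 0 -1" --pt "0 0 0.06 0 0 0 -1" --pt "0 0 0.09 0 0 0 -1" --pt "0 0 0.12 0 0 0 -1" --pt "0 0 0.15 0 0 0 -1" --pt "0 0 0.18 0 0 0 -1" --pt "0 0 0.2 0 0 0 -1" --pt "0 0 0.2 0 0 0 -1"

```text
t: 6.15
eef_pos: [535.0, -184.0, 347.0]
tcp_rot: [0.003, 1.565, -0.436]
ft_force: [-0.7, -0.5, -1.4]
opening: 0.181
```

```bash
python3 look.py s7 scene;  python3 look.py t7 top >/dev/null
```

```text
6.15 [ 535.04 -183.98  346.96] [-0.45  0.3   1.51  0.    1.33 -1.58] 0.07671608482313386 [-0.75 -0.46 -1.38] 0.180663679362155
[[ 0.    0.42  0.91]
 [-0.    0.91 -0.42]
 [-1.    0.    0.01]]
```

View pics/s7.png

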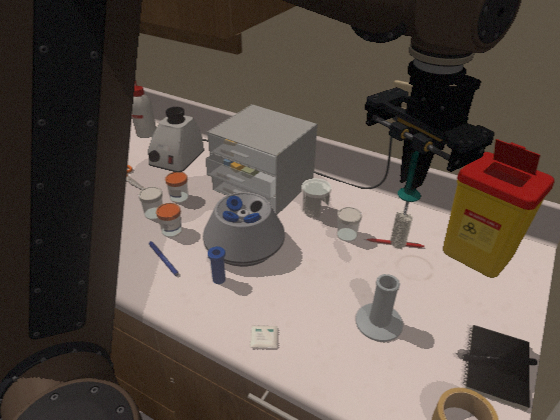

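View pics/t7.png

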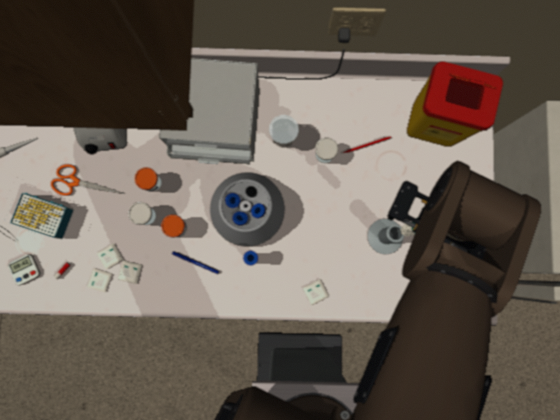

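Request:
move_arm --pt "0 0.03 0 0 0 0 -1" --pt "0 0.07 0 -2 -5.6 0 -1" --pt "0 0.11 0 -4 -11.2 0 -1" --pt "0 0.15 0 -6 -16.8 0 -1" --pt "0 0.19 0 -8 -22.4 0 -1" --pt "0 0.23 0 -10.36 -28.15 0 -1" --pt "0.002 0.27 0 -10.36 -28.15 0 -1" --pt "0.003 0.31 -0.02 -10.36 -28.15 0 -1" --pt "0.004 0.35 -0.04 -10.36 -28.15 0 -1" --pt "0.005 0.38 -0.06 -10.36 -28.15 0 -1"

```text
t: 7.25
eef_pos: [538.6, 198.4, 281.5]
tcp_rot: [0.084, 1.049, -0.353]
ft_force: [0.7, -0.4, -0.9]
opening: 0.186
```

```bash
python3 look.py w8
```

```text
7.25 [538.56 198.38 281.46] [ 0.4   0.25  1.86 -0.55  0.71 -0.37] 0.967911897288431 [ 0.67 -0.44 -0.95] 0.18578321517784424
[[ 0.47  0.41  0.78]
 [-0.17  0.91 -0.38]
 [-0.87  0.04  0.5 ]]
```

Request:
move_arm --pt "0 0.009 -0.008 0 0 0 -1" --pt "0 0.009 -0.016 0 0 0 -1" --pt "0 0.009 -0.016 0 0 0 -1" --pt "0 0.009 -0.016 0 0 0 -1"

```text
t: 7.7
eef_pos: [539.4, 204.6, 267.3]
tcp_rot: [0.085, 1.048, -0.354]
ft_force: [-0.5, -0.3, -0.5]
opening: 0.184
```

```bash
python3 look.py w9; python3 look.py s9 scene >/dev/null;  python3 look.py t9 top >/dev/null
python3 - <<'E'
import cv2
i=cv2.imread("pics/s9.png")[130:265,180:320];cv2.imwrite("pics/s9z.png",cv2.convertScaleAbs(cv2.resize(i,None,fx=4.4,fy=4.4,interpolation=2),alpha=1.3))
i=cv2.imread("pics/t9.png")[150:260,190:310];cv2.imwrite("pics/t9z.png",cv2.convertScaleAbs(cv2.resize(i,None,fx=5,fy=5,interpolation=2),alpha=1.3))
E
```

```text
7.7 [539.42 204.55 267.29] [ 0.41  0.27  1.87 -0.58  0.69 -0.33] 0.013005478010163773 [-0.54 -0.35 -0.54] 0.18427404521060742
[[ 0.47  0.41  0.78]
 [-0.17  0.91 -0.38]
 [-0.87  0.04  0.5 ]]
```

View pics/w9.png

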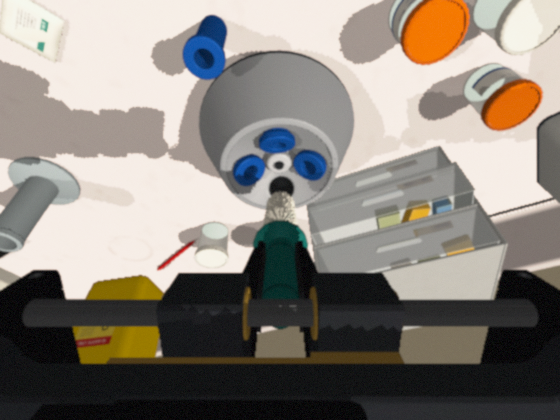

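View pics/s9z.png

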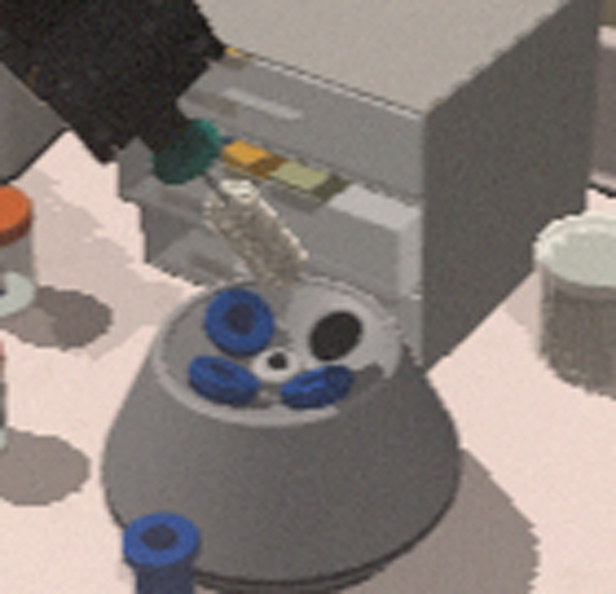

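View pics/t9z.png

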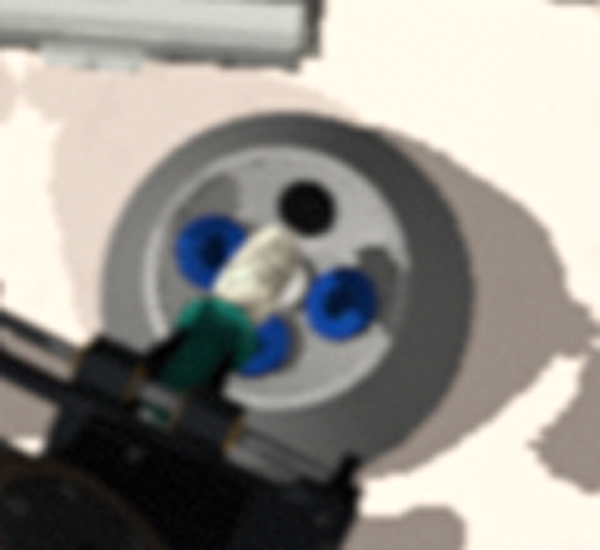

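```bash
cat >> h.py <<'E'
def proj(c,P):
    T=np.linalg.inv(c["cam_to_world"]);p=T[:3,:3]@np.asarray(P,float)+T[:3,3];K=c["mtx"]
    return np.array([K[0,2]+K[0,0]*p[0]/-p[2],K[1,2]-K[1,1]*p[1]/-p[2]])
E
python3 - <<'E'
from h import *
np.set_printoptions(precision=1,suppress=True)
tcp=np.array([539.4,204.6,267.3]);x=np.array([.5*.9385,-.5*.3453,-.866])
print("tip",tcp+135.6*x)
for n,b,f in(("s9",(130,180),5),("t9",(150,190),6),("w9",(140,210),6)):
    c=dict(np.load(n+".npz"));i=c["img"][b[0]:b[0]+110,b[1]:b[1]+120]
    i=cv2.convertScaleAbs(cv2.resize(i,None,fx=f,fy=f,interpolation=2),alpha=1.4)
    for d,col in((20,(0,0,255)),(60,(0,255,0)),(98,(0,0,255)),(135.6,(0,255,0)),(195.6,(0,0,255))):
        p=proj(c,tcp+d*x);print(n,d,p)
        q=((p-[b[1],b[0]]+.5)*f-.5).astype(int);cv2.circle(i,tuple(q.tolist()),3,col,-1)
    cv2.imwrite(f"pics/{n}o.png",i)
E
```

```text
tip [603.  181.2 149.9]
s9 20 [220.6 163.7]
s9 60 [229.6 174.5]
s9 98 [237.5 184. ]
s9 135.6 [244.9 192.9]
s9 195.6 [255.9 206.1]
t9 20 [231.5 217.6]
t9 60 [236.4 210.9]
t9 98 [240.8 205. ]
t9 135.6 [244.8 199.4]
t9 195.6 [250.8 191.3]
w9 20 [278.8 246.4]
w9 60 [279.1 226.3]
w9 98 [279.3 212.3]
w9 135.6 [279.4 201.6]
w9 195.6 [279.5 188.8]
```

View pics/s9o.png

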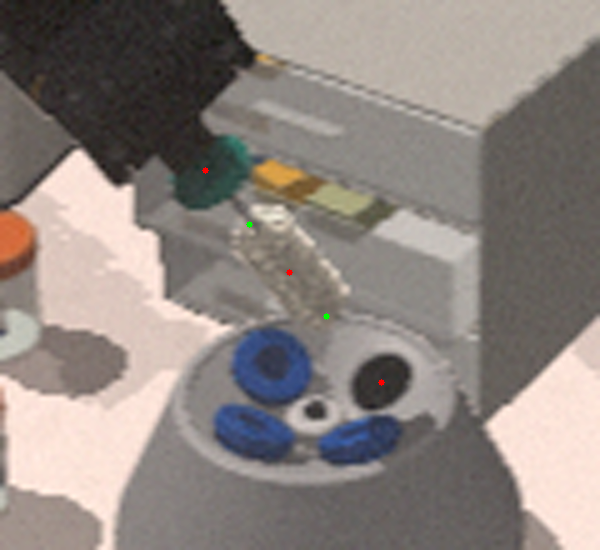

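View pics/t9o.png

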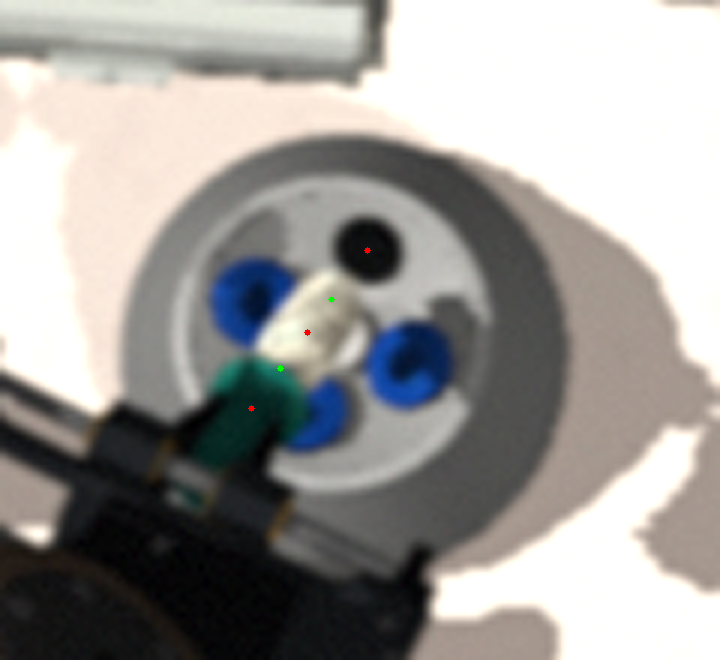

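View pics/w9o.png

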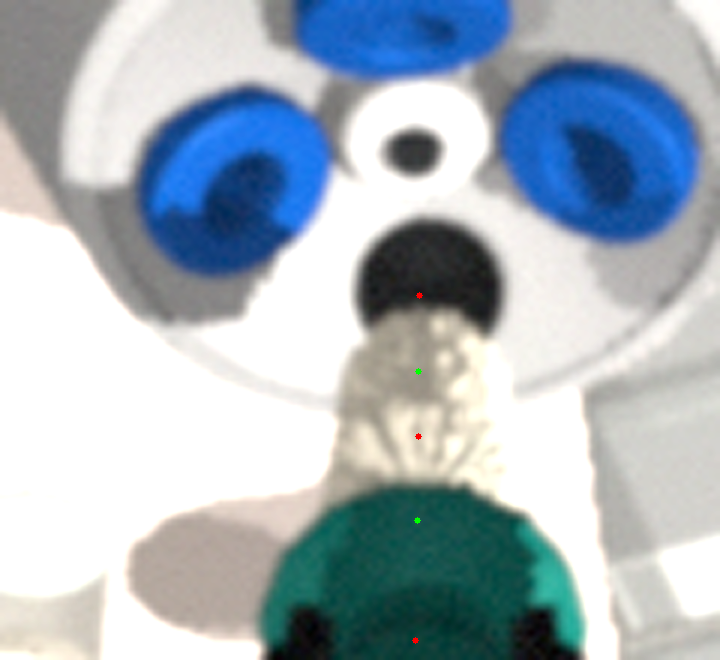

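Request:
move_arm --pt "0.0074 -0.0019 -0.013 0 0 0 -1" --pt "0.0145 -0.0045 -0.026 0 0 0 -1" --pt "0.0215 -0.0071 -0.039 0 0 0 -1" --pt "0.0285 -0.0097 -0.052 0 0 0 -1" --pt "0.0332 -0.0114 -0.0606 0 0 0 -1" --pt "0.0378 -0.0131 -0.0693 0 0 0 -1" --pt "0.0425 -0.0149 -0.0779 0 0 0 -1" --pt "0.0425 -0.0149 -0.0779 0 0 0 -1"

```text
t: 8.65
eef_pos: [582.2, 190.0, 188.5]
tcp_rot: [0.084, 1.048, -0.355]
ft_force: [-0.0, -0.0, -0.4]
opening: 0.184
```

```bash
python3 look.py w10; python3 look.py s10 scene >/dev/null
python3 - <<'E'
import cv2
i=cv2.imread("pics/s10.png")[150:250,190:300];cv2.imwrite("pics/s10z.png",cv2.convertScaleAbs(cv2.resize(i,None,fx=5,fy=5,interpolation=2),alpha=1.3))
i=cv2.imread("pics/w10.png")[140:280,210:350];cv2.imwrite("pics/w10z.png",cv2.convertScaleAbs(cv2.resize(i,None,fx=4,fy=4,interpolation=2),alpha=1.3))
E
```

```text
8.65 [582.23 189.97 188.48] [ 0.35  0.41  1.9  -0.7   0.52 -0.22] 0.02665236999961686 [-0.02 -0.04 -0.44] 0.18429624225340807
[[ 0.47  0.41  0.78]
 [-0.17  0.91 -0.38]
 [-0.87  0.04  0.5 ]]
```

View pics/s10z.png

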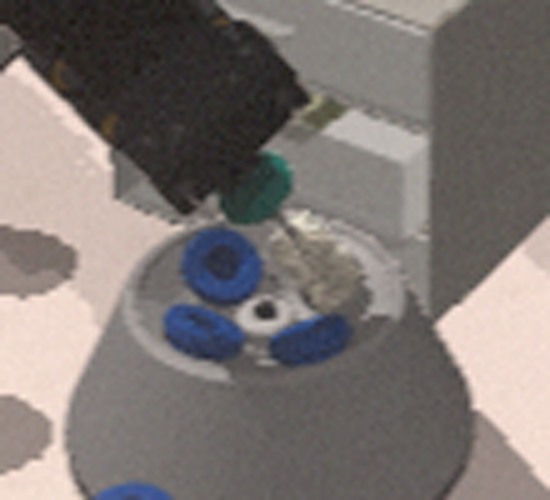

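View pics/w10z.png

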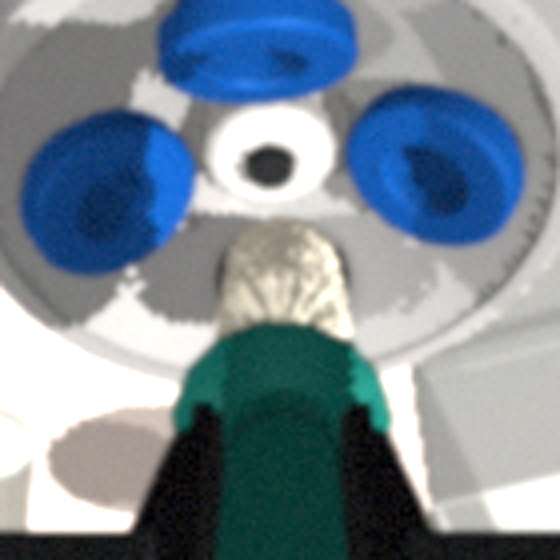

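Request:
move_arm --pt "0.0047 -0.0017 -0.0087 0 0 0 -1" --pt "0.0094 -0.0035 -0.0173 0 0 0 -1" --pt "0.0141 -0.0052 -0.026 0 0 0 -1" --pt "0.0178 -0.0066 -0.0329 0 0 0 -1" --pt "0.0206 -0.0076 -0.0381 0 0 0 -1" --pt "0.0206 -0.0076 -0.0381 0 0 0 -1" --pt "0.0206 -0.0076 -0.0381 0 0 0 -1"

```text
t: 9.45
eef_pos: [602.7, 182.7, 151.6]
tcp_rot: [0.086, 1.047, -0.353]
ft_force: [0.4, -0.4, -0.9]
opening: 0.188
```

```bash
python3 look.py w11; python3 look.py s11 scene >/dev/null
python3 - <<'E'
import cv2
i=cv2.imread("pics/s11.png")[150:250,190:300];cv2.imwrite("pics/s11z.png",cv2.convertScaleAbs(cv2.resize(i,None,fx=5,fy=5,interpolation=2),alpha=1.3))
i=cv2.imread("pics/w11.png")[140:280,210:350];cv2.imwrite("pics/w11z.png",cv2.convertScaleAbs(cv2.resize(i,None,fx=4,fy=4,interpolation=2),alpha=1.3))
E
```

```text
9.45 [602.69 182.67 151.57] [ 0.32  0.48  1.9  -0.79  0.46 -0.14] 0.009302365939235975 [ 0.42 -0.4  -0.87] 0.18798450479699125
[[ 0.47  0.41  0.78]
 [-0.17  0.91 -0.38]
 [-0.87  0.04  0.5 ]]
```

View pics/s11z.png

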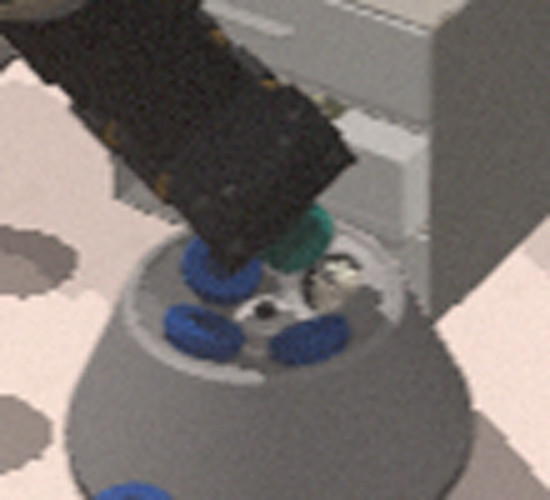

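View pics/w11z.png

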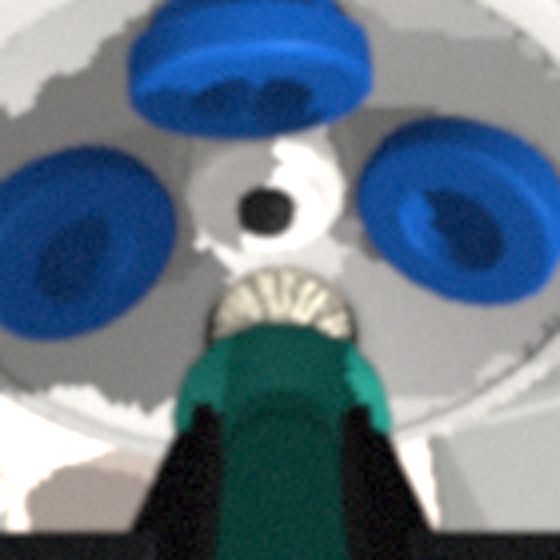

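Request:
move_arm --pt "0.0009 -0.0003 -0.0017 0 0 0 -1" --pt "0.0009 -0.0003 -0.0017 0 0 0 -1" --pt "-0.0047 0.0017 0.0087 0 0 0 -1" --pt "-0.0103 0.0038 0.0191 0 0 0 -1" --pt "-0.0159 0.0059 0.0294 0 0 0 -1" --pt "-0.0216 0.008 0.0398 0 0 0 -1" --pt "-0.0263 0.0097 0.0485 0 0 0 -1" --pt "-0.0263 0.0097 0.0485 0 0 0 -1" --pt "-0.0263 0.0097 0.0485 0 0 0 -1"

```text
t: 10.45
eef_pos: [576.3, 192.5, 200.4]
tcp_rot: [0.087, 1.047, -0.352]
ft_force: [0.5, -0.1, -0.7]
opening: 0.186
```

```bash
python3 look.py w12
```

```text
10.45 [576.31 192.54 200.43] [ 0.36  0.39  1.9  -0.68  0.54 -0.23] 0.014882231461053826 [ 0.53 -0.11 -0.66] 0.1862573072954942
[[ 0.47  0.41  0.78]
 [-0.17  0.91 -0.38]
 [-0.87  0.04  0.5 ]]
```

View pics/w12.png

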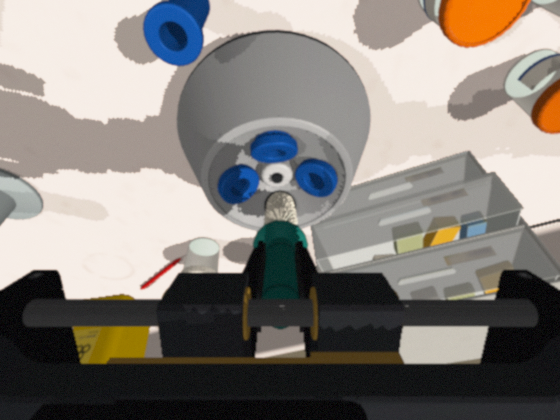

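Request:
move_arm --pt "0.0056 -0.0021 -0.0104 0 0 0 -1" --pt "0.0113 -0.0042 -0.0208 0 0 0 -1" --pt "0.0169 -0.0062 -0.0312 0 0 0 -1" --pt "0.0225 -0.0083 -0.0416 0 0 0 -1" --pt "0.0272 -0.01 -0.0502 0 0 0 -1" --pt "0.0272 -0.01 -0.0502 0 0 0 -1" --pt "0.0272 -0.01 -0.0502 0 0 0 -1" --pt "0.0272 -0.01 -0.0502 0 0 0 -1"

```text
t: 11.3
eef_pos: [603.6, 182.5, 150.4]
tcp_rot: [0.087, 1.047, -0.352]
ft_force: [0.5, 0.2, -0.3]
opening: 0.185
```

Request:
move_arm --pt "-0.0056 0.0021 0.0104 0 0 0 -1" --pt "-0.0113 0.0042 0.0208 0 0 0 -1" --pt "-0.0169 0.0062 0.0312 0 0 0 -1" --pt "-0.0225 0.0083 0.0416 0 0 0 -1" --pt "-0.0272 0.01 0.0502 0 0 0 -1" --pt "-0.0272 0.01 0.0502 0 0 0 -1" --pt "-0.0272 0.01 0.0502 0 0 0 -1" --pt "-0.0272 0.01 0.0502 0 0 0 -1"

```text
t: 12.1
eef_pos: [576.3, 192.3, 199.7]
tcp_rot: [0.085, 1.048, -0.353]
ft_force: [0.1, 0.8, -0.9]
opening: 0.185
```

Request:
move_arm --pt "0.0056 -0.0021 -0.0104 0 0 0 -1" --pt "0.0113 -0.0042 -0.0208 0 0 0 -1" --pt "0.0169 -0.0062 -0.0312 0 0 0 -1" --pt "0.0225 -0.0083 -0.0416 0 0 0 -1" --pt "0.0272 -0.01 -0.0502 0 0 0 -1" --pt "0.0272 -0.01 -0.0502 0 0 0 -1" --pt "0.0272 -0.01 -0.0502 0 0 0 -1" --pt "0.0272 -0.01 -0.0502 0 0 0 -1"

```text
t: 12.9
eef_pos: [603.6, 182.6, 150.4]
tcp_rot: [0.087, 1.047, -0.352]
ft_force: [0.5, -0.6, 0.1]
opening: 0.185
```

```bash
python3 look.py w13; python3 look.py s13 scene >/dev/null
python3 - <<'E'
import cv2
i=cv2.imread("pics/s13.png")[150:250,190:300];cv2.imwrite("pics/s13z.png",cv2.convertScaleAbs(cv2.resize(i,None,fx=5,fy=5,interpolation=2),alpha=1.3))
i=cv2.imread("pics/w13.png")[140:280,210:350];cv2.imwrite("pics/w13z.png",cv2.convertScaleAbs(cv2.resize(i,None,fx=4,fy=4,interpolation=2),alpha=1.3))
E
```

```text
12.9 [603.61 182.55 150.37] [ 0.32  0.49  1.9  -0.8   0.45 -0.13] 0.006433777258867065 [ 0.54 -0.64  0.09] 0.1854384008523319
[[ 0.47  0.41  0.78]
 [-0.17  0.91 -0.38]
 [-0.87  0.04  0.5 ]]
```

View pics/w13z.png

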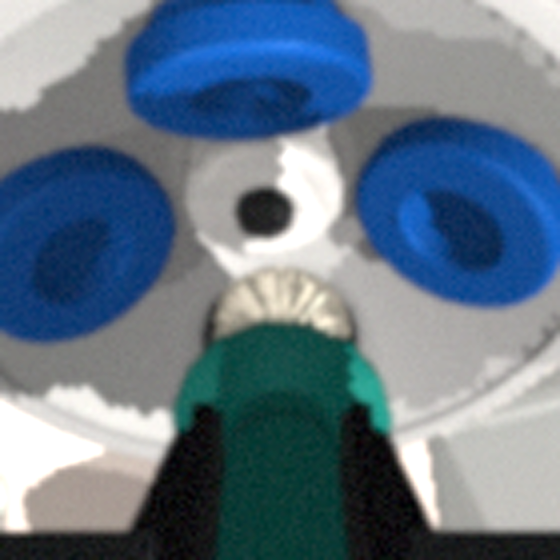

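View pics/s13z.png

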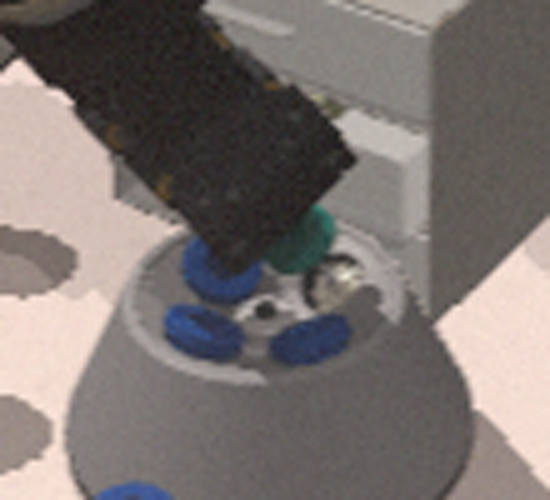

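Request:
move_arm --pt "0.0005 -0.0002 -0.0009 0 0 0 -1" --pt "0.0009 -0.0003 -0.0017 0 0 0 -1" --pt "0.0009 -0.0003 -0.0017 0 0 0 -1"

```text
t: 13.3
eef_pos: [604.5, 182.1, 148.3]
tcp_rot: [0.086, 1.047, -0.352]
ft_force: [0.6, 0.6, -0.7]
opening: 0.186
```

Request:
move_arm --pt "0.0005 -0.0002 -0.0009 0 0 0 -1" --pt "0.0009 -0.0003 -0.0017 0 0 0 -1" --pt "0.0009 -0.0003 -0.0017 0 0 0 -1"

```text
t: 13.6
eef_pos: [605.4, 181.8, 146.4]
tcp_rot: [0.086, 1.047, -0.353]
ft_force: [-0.2, 0.3, -0.7]
opening: 0.186
```

Request:
move_arm --pt "0.0005 -0.0002 -0.0009 0 0 0 -1" --pt "0.0009 -0.0003 -0.0017 0 0 0 -1" --pt "0.0009 -0.0003 -0.0017 0 0 0 -1"

```text
t: 13.9
eef_pos: [606.1, 181.7, 145.9]
tcp_rot: [0.087, 1.046, -0.352]
ft_force: [-8.3, 0.8, 10.9]
opening: 0.187
```

Request:
move_arm --pt "0.0005 -0.0002 -0.0009 0 0 0 -1" --pt "0.0009 -0.0003 -0.0017 0 0 0 -1" --pt "0.0009 -0.0003 -0.0017 0 0 0 -1"

```text
t: 14.2
eef_pos: [607.0, 181.8, 145.8]
tcp_rot: [0.089, 1.044, -0.35]
ft_force: [-17.4, 3.3, 26.6]
opening: 0.188
```

Request:
move_arm --pt "-0.0019 0.0007 0.0035 0 0 0 -1" --pt "-0.0075 0.0028 0.0139 0 0 0 -1" --pt "-0.0131 0.0048 0.0242 0 0 0 -1" --pt "-0.0188 0.0069 0.0346 0 0 0 -1" --pt "-0.0244 0.009 0.045 0 0 0 -1" --pt "-0.031 0.0114 0.0572 0 0 0 -1" --pt "-0.031 0.0114 0.0572 0 0 0 -1" --pt "-0.031 0.0114 0.0572 0 0 0 -1"

```text
t: 15.0
eef_pos: [576.1, 192.8, 200.8]
tcp_rot: [0.087, 1.047, -0.351]
ft_force: [0.7, 0.6, -1.0]
opening: 0.183
```

Request:
move_arm --pt "-0.0075 0.0028 0.0139 0 0 0 -1" --pt "-0.015 0.0055 0.0277 0 0 0 -1" --pt "-0.0225 0.0083 0.0416 0 0 0 -1" --pt "-0.0319 0.0117 0.0589 0 0 0 -1" --pt "-0.0394 0.0145 0.0727 0 0 0 -1" --pt "-0.0394 0.0145 0.0727 0 0 0 -1" --pt "-0.0394 0.0145 0.0727 0 0 0 -1"

```text
t: 15.7
eef_pos: [536.5, 207.3, 273.6]
tcp_rot: [0.088, 1.047, -0.351]
ft_force: [1.1, 0.6, -0.8]
opening: 0.183
```

```bash
python3 look.py w14; python3 look.py s14 scene >/dev/null
python3 - <<'E'
from h import *
np.set_printoptions(precision=2,suppress=True)
c=dict(np.load("w14.npz"));x=c["cam_to_world"][:3,:3]@np.linalg.inv(c["mount"][:3,:3])[:,0]
tcp=(c["cam_to_world"]@np.linalg.inv(c["mount"]))[:3,3];print(tcp,x)
for n,b,f in(("s14",(130,180),5),("w14",(150,210),5)):
    c=dict(np.load(n+".npz"));i=c["img"][b[0]:b[0]+110,b[1]:b[1]+120]
    i=cv2.convertScaleAbs(cv2.resize(i,None,fx=f,fy=f,interpolation=2),alpha=1.4)
    for d in(20,60,98,135.6,195.6):
        p=proj(c,tcp+d*x)
        q=((p-[b[1],b[0]]+.5)*f-.5).astype(int);cv2.circle(i,tuple(q.tolist()),3,(0,0,255),-1)
    cv2.imwrite(f"pics/{n}o.png",i)
E
```

```text
15.7 [536.54 207.31 273.58] [ 0.42  0.26  1.87 -0.57  0.7  -0.33] 0.023709885397502767 [ 1.12  0.64 -0.81] 0.1832384192263704
[[ 0.47  0.41  0.78]
 [-0.17  0.91 -0.38]
 [-0.87  0.04  0.5 ]]
[536.54 207.31 273.58] [ 0.47 -0.17 -0.87]
```

View pics/s14o.png

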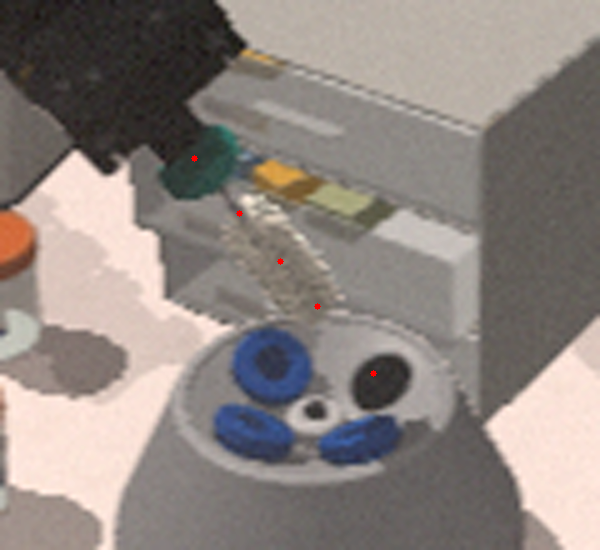

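View pics/w14o.png

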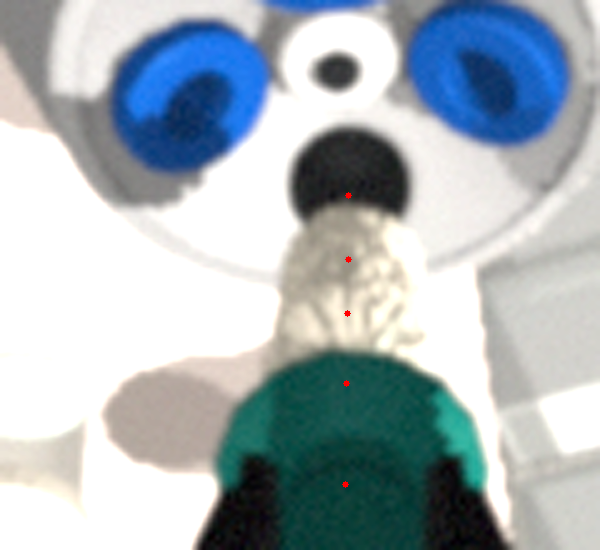

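Request:
move_arm --pt "0 0 0.03 0 0 0 -1" --pt "0 -0.03 0.06 0 0 0 -1" --pt "0 -0.07 0.073 0 0 0 -1" --pt "0 -0.11 0.073 2 5.6 0 -1" --pt "0 -0.15 0.073 4 11.2 0 -1" --pt "0 -0.19 0.073 6 16.8 0 -1" --pt "0 -0.23 0.073 8 22.4 0 -1" --pt "0 -0.27 0.073 10.36 28.15 0 -1" --pt "0 -0.31 0.073 10.36 28.15 0 -1" --pt "0 -0.35 0.073 10.36 28.15 0 -1"

```text
t: 16.8
eef_pos: [536.9, -145.4, 344.7]
tcp_rot: [-3.055, 1.569, 2.788]
ft_force: [0.4, 0.5, -0.0]
opening: 0.186
```

Request:
move_arm --pt "0 -0.02 0 0 0 0 -1" --pt "-0.001 -0.037 0 0 0 0 -1" --pt "-0.001 -0.04 0 0 0 0 -1" --pt "-0.001 -0.04 0 0 0 0 -1" --pt "-0.001 -0.04 0 0 0 0 -1"

```text
t: 17.3
eef_pos: [535.8, -182.0, 346.0]
tcp_rot: [2.233, 1.57, 1.795]
ft_force: [0.3, 0.4, -0.2]
opening: 0.184
```

```bash
python3 look.py w15; python3 look.py s15 scene >/dev/null;  python3 look.py t15 top >/dev/null
python3 - <<'E'
import cv2
for n,b,f in(("w15",(130,210,150,150),4),("s15",(170,340,180,100),3.3),("t15",(200,360,60,70),8)):
    i=cv2.imread(f"pics/{n}.png")[b[0]:b[0]+b[2],b[1]:b[1]+b[3]];cv2.imwrite(f"pics/{n}z.png",cv2.convertScaleAbs(cv2.resize(i,None,fx=f,fy=f,interpolation=2),alpha=1.3))
E
```

```text
17.3 [ 535.81 -181.96  346.04] [-0.44  0.3   1.51  0.    1.33 -1.58] 0.007688112341417933 [ 0.31  0.39 -0.2 ] 0.18395330910014676
[[-0.    0.42  0.91]
 [ 0.    0.91 -0.42]
 [-1.    0.   -0.  ]]
```

View pics/w15z.png

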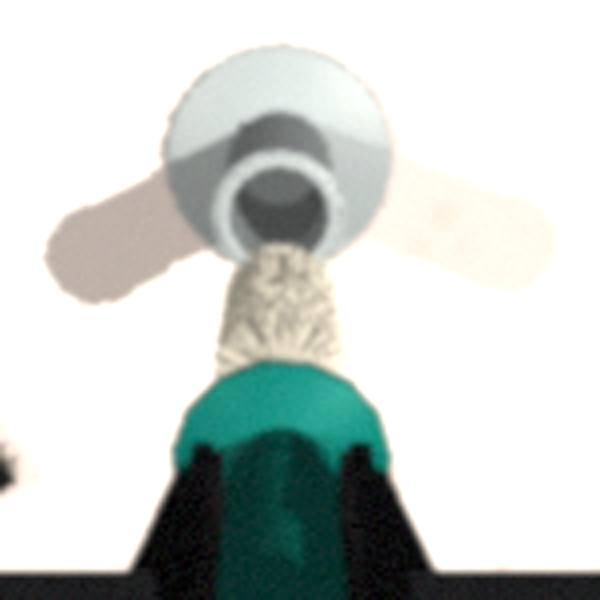

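View pics/s15z.png

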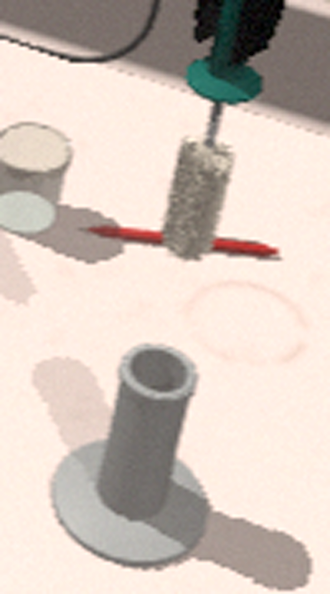

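View pics/t15z.png

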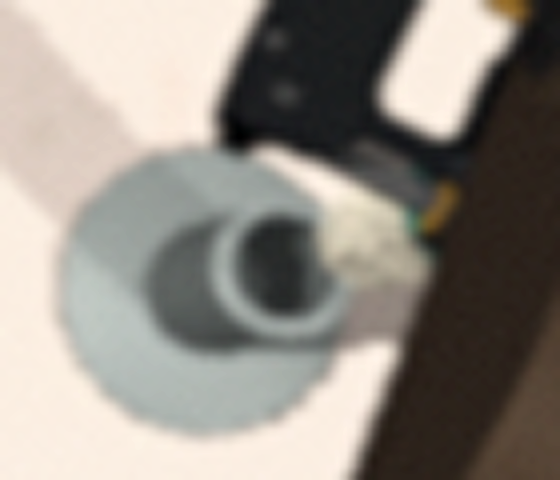

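Run:
```python
from h import *
np.set_printoptions(precision=1,suppress=True)
T=dict(np.load("t15.npz"));S=dict(np.load("s15.npz"));W=dict(np.load("w15.npz"))
z=lambda p,o,f:(o[0]+(p[0]+.5)/f-.5,o[1]+(p[1]+.5)/f-.5)
print("rim",onz(S,z((158,371),(340,170),3.3),120),onz(T,z((278,268),(360,200),8),120),onz(W,z((280,209),(210,130),4),120))
print("collar",onz(S,z((224.5,81),(340,170),3.3),325),onz(W,z((282,450),(210,130),4),325))
print("brush low",onz(S,z((187,245),(340,170),3.3),212),onz(S,z((206,155),(340,170),3.3),285))
print("proj tip axis pts S", [((proj(S,(535.8,-182,zz))-[340,170]+.5)*3.3-.5) for zz in(325,286,250,210)])
print("foot",onz(S,z((130,497),(340,170),3.3),4))
```

```text
rim [ 534.6 -183.5  120. ] [ 534.4 -182.4  120. ] [ 534.1 -180.9  120. ]
collar [ 534.5 -183.4  325. ] [ 534.  -180.1  325. ]
brush low [ 540.5 -182.4  212. ] [ 525.8 -184.3  285. ]
proj tip axis pts S [array([222.5,  78.8]), array([208.2, 141.3]), array([195.7, 195.7]), array([182.7, 252.6])]
foot [ 537.6 -183.6    4. ]
```

Request:
move_arm --pt "0 -0.0005 -0.03 0 0 0 -1" --pt "0 -0.0005 -0.06 0 0 0 -1" --pt "0 -0.0005 -0.08 0 0 0 -1" --pt "0 -0.0005 -0.095 0 0 0 -1" --pt "0 -0.0005 -0.105 0 0 0 -1" --pt "0 -0.0005 -0.115 0 0 0 -1" --pt "0 -0.0005 -0.115 0 0 0 -1"

```text
t: 18.15
eef_pos: [535.5, -183.0, 230.2]
tcp_rot: [3.072, 1.569, 2.634]
ft_force: [-0.4, 0.5, -0.9]
opening: 0.187
```

```bash
python3 look.py w16; python3 look.py s16 scene >/dev/null
python3 - <<'E'
import cv2
for n,b,f in(("w16",(130,210,150,150),4),("s16",(200,340,140,100),4)):
    i=cv2.imread(f"pics/{n}.png")[b[0]:b[0]+b[2],b[1]:b[1]+b[3]];cv2.imwrite(f"pics/{n}z.png",cv2.convertScaleAbs(cv2.resize(i,None,fx=f,fy=f,interpolation=2),alpha=1.3))
E
```

```text
18.15 [ 535.55 -183.04  230.22] [-0.45  0.39  1.69  0.    1.07 -1.58] 0.026213380937213992 [-0.37  0.5  -0.91] 0.18705871929008644
[[-0.    0.42  0.91]
 [ 0.    0.91 -0.42]
 [-1.    0.   -0.  ]]
```

View pics/s16z.png

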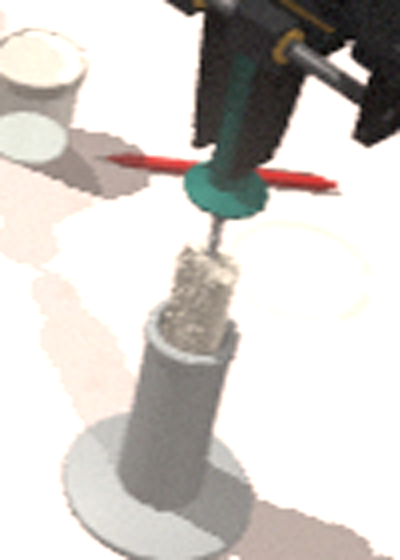

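View pics/w16z.png

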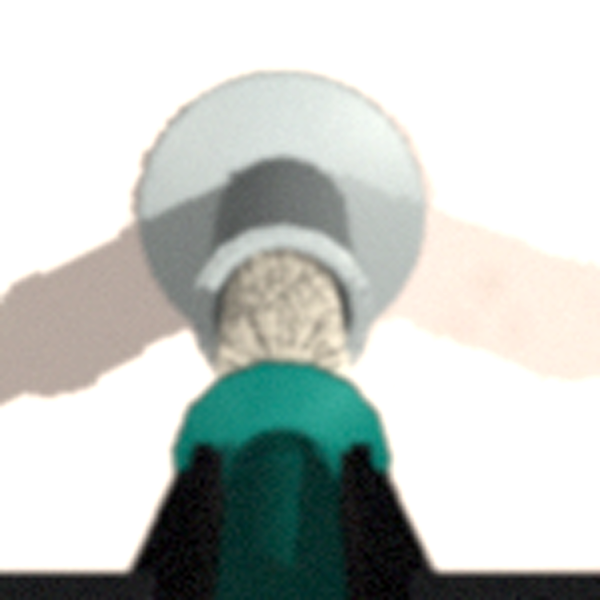

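Request:
move_arm --pt "0.0003 0.0007 -0.015 0 0 0 -1" --pt "0.0003 0.0007 -0.03 0 0 0 -1" --pt "0.0003 0.0007 -0.045 0 0 0 -1" --pt "0.0003 0.0007 -0.06 0 0 0 -1" --pt "0.0003 0.0007 -0.072 0 0 0 -1" --pt "0.0003 0.0007 -0.08 0 0 0 -1" --pt "0.0003 0.0007 -0.083 0 0 0 -1" --pt "0.0003 0.0007 -0.083 0 0 0 -1"

```text
t: 19.05
eef_pos: [536.2, -182.7, 148.1]
tcp_rot: [1.402, 1.571, 0.964]
ft_force: [0.7, 0.7, -0.5]
opening: 0.181
```

Request:
move_arm --pt "0 0 -0.001 0 0 0 -1" --pt "0 0 -0.002 0 0 0 -1" --pt "0 0 -0.003 0 0 0 -1" --pt "0 0 -0.003 0 0 0 -1"

```text
t: 19.45
eef_pos: [536.0, -182.7, 145.1]
tcp_rot: [0.887, 1.571, 0.448]
ft_force: [-0.5, 0.0, -1.3]
opening: 0.187
```

Request:
move_arm --pt "0 0 -0.001 0 0 0 -1" --pt "0 0 -0.002 0 0 0 -1" --pt "0 0 -0.002 0 0 0 -1"

```text
t: 19.75
eef_pos: [536.1, -182.7, 143.3]
tcp_rot: [0.307, 1.571, -0.132]
ft_force: [-0.7, 0.7, 3.4]
opening: 0.185
```

```bash
python3 look.py w17; python3 look.py s17 scene >/dev/null
python3 - <<'E'
import cv2
for n,b,f in(("w17",(150,200,180,170),3.3),("s17",(240,340,105,90),5)):
    i=cv2.imread(f"pics/{n}.png")[b[0]:b[0]+b[2],b[1]:b[1]+b[3]];cv2.imwrite(f"pics/{n}z.png",cv2.convertScaleAbs(cv2.resize(i,None,fx=f,fy=f,interpolation=2),alpha=1.3))
E
```

```text
19.75 [ 536.09 -182.71  143.29] [-0.45  0.49  1.78  0.    0.87 -1.58] 0.0017684049515993424 [-0.67  0.7   3.41] 0.1845410912089674
[[ 0.    0.42  0.91]
 [-0.    0.91 -0.42]
 [-1.    0.    0.  ]]
```

View pics/s17z.png

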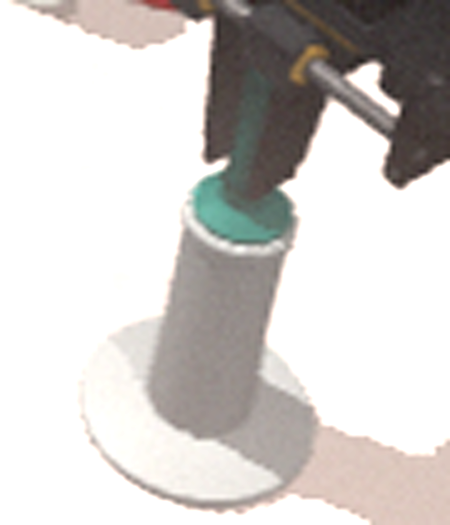

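View pics/w17z.png

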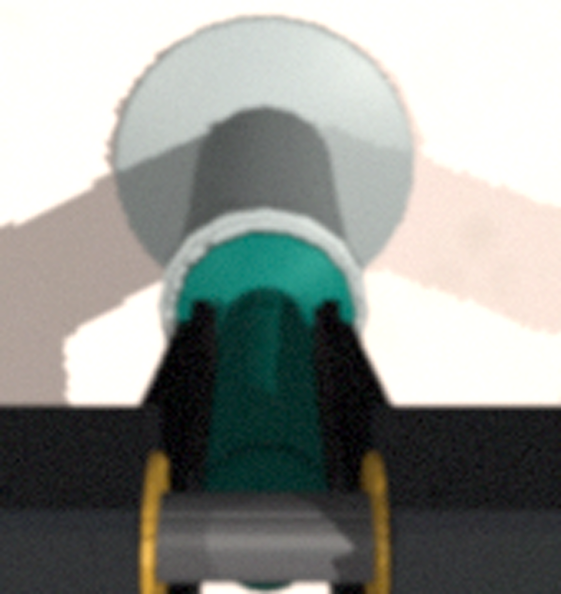

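Request:
move_arm --pt "0 0 0 0 0 0 -0.55" --pt "0 0 0 0 0 0 -0.4" --pt "0 0 0 0 0 0 -0.2" --pt "0 0 0 0 0 0 0" --pt "0 0 0 0 0 0 0.3" --pt "0 0 0 0 0 0 0.6" --pt "0 0 0 0 0 0 1" --pt "0 0 0 0 0 0 1" --pt "0 0 0 0 0 0 1" --pt "0 0 0 0 0 0 1"

```text
t: 20.85
eef_pos: [536.1, -182.7, 143.1]
tcp_rot: [1.377, 1.571, 0.938]
ft_force: [-0.4, 0.5, -0.1]
opening: 0.918
```

Request:
move_arm --pt "0 0 0 0 0 0 1" --pt "0 0 0 0 0 0 1" --pt "0 0 0 0 0 0 1" --pt "0 0 0 0 0 0 1" --pt "0 0 0 0 0 0 1" --pt "0 0 0 0 0 0 1"

```text
t: 21.45
eef_pos: [536.1, -182.7, 143.1]
tcp_rot: [1.674, 1.571, 1.235]
ft_force: [0.1, 0.2, 1.0]
opening: 1.0
```

Request:
move_arm --pt "0 0 0.01 0 0 0 1" --pt "0 0 0.03 0 0 0 1" --pt "0 0 0.06 0 0 0 1" --pt "0 0 0.1 0 0 0 1" --pt "0 0 0.14 0 0 0 1" --pt "0 0 0.17 0 0 0 1" --pt "0 0 0.17 0 0 0 1" --pt "0 0 0.17 0 0 0 1" --pt "0 0 0.17 0 0 0 1"

```text
t: 22.35
eef_pos: [535.6, -182.5, 312.2]
tcp_rot: [3.076, 1.569, 2.637]
ft_force: [-0.2, -0.0, -0.4]
opening: 1.0
```

```bash
python3 look.py w18; python3 look.py s18 scene >/dev/null
python3 - <<'E'
import cv2
for n,b,f in(("w18",(100,200,180,170),3.3),("s18",(240,340,105,90),5)):
    i=cv2.imread(f"pics/{n}.png")[b[0]:b[0]+b[2],b[1]:b[1]+b[3]];cv2.imwrite(f"pics/{n}z.png",cv2.convertScaleAbs(cv2.resize(i,None,fx=f,fy=f,interpolation=2),alpha=1.3))
E
```

```text
22.35 [ 535.64 -182.47  312.24] [-0.45  0.32  1.57  0.    1.25 -1.58] 0.010806622726009175 [-0.17 -0.03 -0.39] 0.999965540564793
[[-0.    0.42  0.91]
 [ 0.    0.91 -0.42]
 [-1.    0.   -0.  ]]
```

View pics/s18.png

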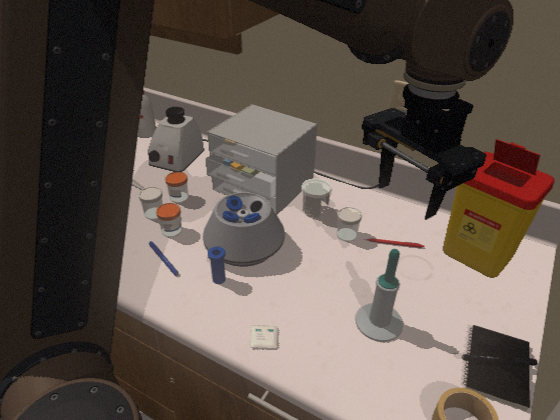

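View pics/s18z.png

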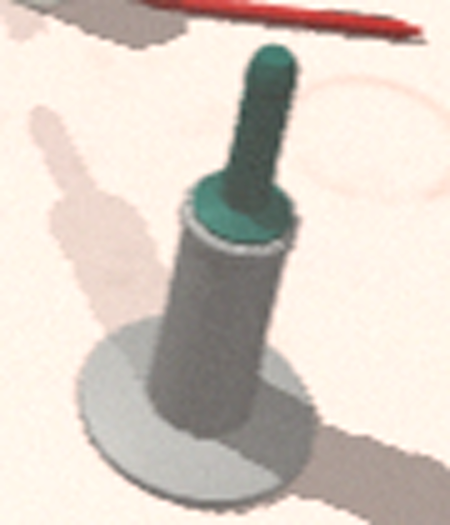

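View pics/w18z.png

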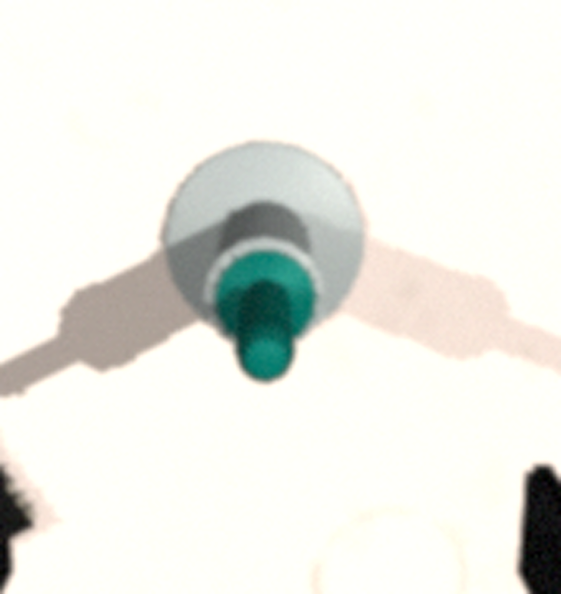

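The brush hangs upright with its collar on the rim. In the scene view the collar is at about (388, 282) and the handle top at about (399, 252). The loose adapter, at about (217, 264), and both cups look unmoved, and the gripper is well clear of everything.

```bash
python3 -c "
from cell import job_done
print(job_done())"
```

```text
the job is handed in; nothing more can be done
None
```

I brushed out the bare pocket with three full strokes along its slant, hung the brush back in its pot, let go and handed the job in at about 22.4 s. `job_done` reports no verdict, so the results below rest on my own checks.

- **Strokes:** Each stroke ran from about 5 mm above the pocket floor up to about 62 mm. On the third stroke I pushed slowly further down and felt the floor at about 5 mm below the usual low point, with up to about 32 N. That confirmed the depth of all three strokes.
- **Return:** I lowered the brush until its collar pressed on the rim with about 3.4 N, then opened the gripper and moved it straight up and clear. The tool height at that point matched its height when I first gripped the brush.
- **Last pictures:** The brush stands upright with its collar on the rim, about 1 mm off centre. The loose adapter and both cups look unmoved, by eye only. The gripper is fully open and touches nothing.
- **Disagreements:** The wrist camera placed things about 2 to 3 mm further in +y than the fixed cameras. I went by how the brush lined up with the pocket and the pot in the same picture. The scene camera put the bore's direction about 4 degrees off the other two, and I did not use that reading.

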